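# Fit the sight glass in a kiln viewing port

## Robot

A 6-joint arm with a two-finger parallel gripper is mounted at the origin on a cart in front of the work surface, level with it; the furniture and walls round the work are solid. World frame = base frame: x ahead of the robot, y to its left, z up, the work surface at z = 0. Lengths are in mm, angles in degrees, forces in N, time in s.
With the tool pointing down it reaches from about 350 to 850 mm from the base axis. Payload 8.1 kg.
Tool frame: the origin (TCP) lies between the finger pads; the fingertips stand 22 mm ahead of it and the grasp point (between the pads) lies 3 mm ahead of it; z points along the fingers, y is the line along which they close (so a half turn about z gives the same grasp; the last joint's range is limited). The gripper opens to 85 mm and grips with 20 to 120 N. Pads are 22 mm wide; open, the fingers measure 114 mm over their backs; the gripper's body (76 mm by 85 mm) begins 54 mm behind the grasp point. The pads swing forward as they close: fully open they stand 13 mm farther back than shut.
Start: joints at [-80.523, 7.471, 85.268, -0, 87.261, -4.893], TCP at [148.928, -581.228, 253.292] pointing down, gripper open.
Joint ranges: [-169.43, 169.43], [-51.17, 129.36], [1.28, 143.12], [-76.62, 256.62], [0, 156.53], [-152.29, 152.29]. Speed limits (degrees/s): [136.94, 136.94, 159.86, 180, 180, 180].

## Interface

Orientations are given as [roll, pitch, yaw] about the fixed x, y, z axes, in that order (R = Rz(yaw) Ry(pitch) Rx(roll)).
In Python, from bench import sense, snapshot, calibration, hand_in gives the robot as it stands.
- The arm moves only by the shell command python3 -m crank 'ROWS' [FORCE]. ROWS is JSON, a list of rows, each a list of 5 numbers: the shift along the tool's x, y, z in cm, then the turn about the tool's z in rad, then the finger opening in cm, from 0 to 8.54. A call has 1 to 20 rows; each row is the pose to reach, as a shift and turn from the pose commanded when the call began, along the tool's axes at that moment; what a row does not reach only later rows make up. A row lasts 1/10 s, in which the tool goes at most 50 mm and 8.59 degrees, less where a joint would pass 70% of its speed; a pose out of reach is approached as far as the arm can. A call with a gripper value outside its range is refused whole. The fingers move at their own pace and stop on an object; FORCE is the grip in N (left out, the last holds). Time passes only in rows, so rows that repeat a pose let the fingers close. It gives the time, the measured TCP pose, the force, the opening and the grip force at its end, in the units of the state.
- sense(): the state, without advancing time (a new reading comes with each control period).
- snapshot(name): name is "scene" or "top"; returns (picture, depth): 480x640x3 uint8, red, green, blue; 480x640 float32, mm along the optical axis (not along the pixel's ray), 0 where there is no reading.
- calibration(name): a dict with "fovy" (degrees; the focal length in pixels is half the picture's height over the tangent of half this angle, whatever the lens; pixels are square), "cx", "cy" (the principal point, pixels), "k1" (the pictures are not rectified: a ray, as slopes to the right and down, at radius r is drawn at 1 + k1 r^2 times it, then the intrinsics apply), "rvec" (rotation vector, rad) and "tvec" (3), from world to camera coordinates, as OpenCV has them. Camera axes: x right, y down, z forward; pixel columns grow to the right and rows downward; lengths in mm; the calibration is good to about 2 mm. A picture is of the moment at which its call begins. calibration takes no time and is no camera call.
- hand_in(): hands the job in; it is judged then, once.
The state is a dict: "time": time; "joint_pos": joint angles; "qd": joint speeds; "joint_efforts": joint torques, N m; "tool_pos": TCP position; "tcp_rot": TCP orientation; "ft_force": force on the tool from outside, world axes, zero at the start; "wrist_torque": the same for the moment, N m; "finger_gap": finger opening in mm; "grip_force": force on a finger pad.
Only numpy, scipy, OpenCV 4.12 (cv2) and the standard library are available. Lean on these libraries where they do the work, as an engineer would, in place of code of your own. Each camera call takes 0.05 s, during which the arm holds its last target. There are 200 camera calls.

## Task

Slide the green sight glass along the deck, without lifting it off, until it drops flat into its round cell. Then pull up the black index knob, slide the blue carriage across by one notch so that the brass retaining ring stands over the cell, and let the plunger snap fully home. Last, screw the ring (its upright pegs can simply be pushed round) clockwise as seen from above until it sits snug on the glass without being forced; leave the things around alone.

Things in the scene. Friction and masses are not known exactly. Their poses are not given: they have to be found in the camera images.
- jig: Fixed grey jig, base 190 x 430 mm, origin on the bench under the cell's axis. Its +y axis points from the cell to the loading deck, its +x axis to the steel index bar along its far side. An aluminium deck, top 45 mm above the origin, spans x -58..58 and y -45..205 mm. The ring's blue carriage starts on the -y side.
- funnel (a point): Point on the deck top on the jig's y axis, 90 mm on the +y side of the cell; axes as the jig. Steel fences 6 mm thick stand 8 mm above the deck along both sides: inner faces 33 mm either side of the jig's y axis beside the cell, opening like a funnel from y = 38 mm to 49 mm either side at y = 135 mm and on to 204 mm. A stop fence closes the far end at y = -33.5 mm.
- cell (a point): Centre of the cell's mouth, level with the deck top; axes as the jig. The bore is 64 mm wide; in it is a black sprung seat, whose rest height is about 12 mm below the deck but is adjusted anew each time by up to 2 mm either way. The spring yields 1 mm for each 10 N.
- sight_glass: Loose round disc of green glass, 60 mm wide, 8 mm thick, 40 to 80 g, lying on the deck within the funnel; origin at the centre of its underside. Seated in the cell its top lies 2 to 6 mm below the deck.
- carriage (a joint): Slide of the blue carriage along the jig's +y axis (m). 0: parked notch, ring axis 130 mm on the -y side of the cell. 0.130: next notch, ring over the cell. Travels on to 0.165; about 2 N of friction. Locked (1.5 mm play each way) while the plunger is down. Its plate spans 62 to 72 mm above the bench, 104 mm along y.
- plunger (a joint): Lift of the spring index plunger (m): 0 home in a notch, about 0.007 when its tip rides on the bar between notches, 0.013 fully up. Lifting takes about 4 N at first, 10 N at the top. Let go, it springs down; off a notch it rides on the bar until the carriage brings it over one, drops in and stops the carriage.
- knob (a point): Middle of the black plunger knob to be grasped: 23 mm wide, 23 mm high (11 mm above, 12 mm below this point), on a thin stem; 106 mm above the bench when home. It rides on the carriage at x = 87 mm of the jig, level in y with the ring axis.
- ring: Brass retaining ring in a coarse thread in the carriage; origin on its axis at the lower edge of its skirt (53 mm wide outside, 41 mm inside), z up. Its flange, 92 mm wide, lies 38 to 45 mm above the origin. Turned clockwise from above it sinks 5 mm per radian, pegs and all. At the start the origin is 8 to 12 mm above the deck, so 2 to 4 rad bring it to the glass.
- ring_top (a point): On the ring's axis, level with the flange top; turns and sinks with it. Free turning takes about 4 N of push at a peg; once on the glass this grows by about 7 N per radian. Snug: 2 to 5 N above free turning. Past about 15 N at the peg the glass cracks. Thread friction holds the ring where it is left.
- peg0 (a point): Mid-height (13 mm above the flange) of one of four upright steel pegs on the ring's flange, 10 mm thick, 26 mm high, 38 mm from the axis: this one at yaw 0 of the ring.
- peg1 (a point): The same on the peg at yaw 90 degrees.
- peg2 (a point): The same on the peg at yaw 180 degrees.
- peg3 (a point): The same on the peg at yaw 270 degrees.
- stamp_a: Bystander: turned wooden stamp, 29 mm wide, 58 mm high, right of the jig.
- stilt_b: Bystander: white three-arm kiln stilt, 53 mm wide, 18 mm high, right of the jig.
- jar_clear: Bystander: screw-lid jar, white with a black lid, 56 mm wide, 58 mm high, left of the jig.
- rubber_rib: Bystander: flat green rubber rib, 98 x 68 x 8 mm, left of the jig near the front.
- stamp_b: Bystander: turned wooden stamp, 29 mm wide, 58 mm high, far left.
- water_cup: Bystander: white enamel cup, 69 mm wide, 79 mm high, far left.

How it is judged (in metres and radians):
On the way, in this order (a step that is already met when the one before it is completed fails the run):
1. the glass lies flat in the cell, the carriage still parked (horizontal distance between sight_glass and cell below 0.004 m and z of sight_glass in the frame of cell below -0.008 m and angle between sight_glass's own z axis and vertical below 0.05 rad and value of joint carriage below 0.01 m), for 0.2 s.
2. the carriage is locked in the notch over the cell, plunger home (value of joint carriage between 0.126 and 0.134 m and value of joint plunger below 0.0015 m), for 0.2 s.
3. the ring presses on the glass with 6 N or more (contact force between ring and sight_glass above 6 N), for 0.2 s.
At the end, for the whole second after the job is handed in: The glass lies at rest in the cell (within 4 mm of its axis, underside at least 8 mm below the deck, tilt under 0.05 rad), the carriage is in the notch over the cell (0.126 to 0.134 m) with the plunger home (under 1.5 mm), and the ring presses on the glass with at least 6 N (all of step 2 and horizontal distance between sight_glass and cell below 0.004 m and z of sight_glass in the frame of cell below -0.008 m and angle between sight_glass's own z axis and vertical below 0.05 rad and linear speed of sight_glass below 0.02 m/s and contact force between ring and sight_glass above 6 N); the robot touches nothing.
It fails at once if the glass is cracked: the ring is forced on it with more than 90 N (contact force between ring and sight_glass above 90 N).
It fails at once if the glass is lifted off the deck (20 mm or more) (z of sight_glass in the frame of cell above 0.02 m).
It fails at once if a bystander is moved by more than 20 mm (distance of any of stamp_a, stilt_b, jar_clear, rubber_rib, stamp_b, water_cup from where it was at the start of the episode above 0.02 m).
It also fails if it takes over 72 s, if anything falls off the work surface, if the arm or the gripper's body presses on something with over 40 N, if the wrist force passes 120 N, or if a joint passes its speed limit or range.

## Working session

There is one attempt and no reset: what is moved stays moved. The work goes in short steps, Python scripts to look and compute and a shell command to move; the robot and the scene stay as the last step left them, time stands still between calls to the robot, and variables do not carry over. Pictures are saved under pics/ and viewed, at most 13 in all, crops included, and the job is handed in when it is done.

```bash
ls; mkdir -p pics; python3 - <<'E'
from bench import *
import cv2,numpy as np
for n in("scene","top"):
    p,d=snapshot(n); np.savez(f'{n}0.npz',p=p,d=d); cv2.imwrite(f'pics/{n}0.png',p[...,::-1]); print(calibration(n))
print(sense())
E
```

```text
pics
{'fovy': 54.039481019157236, 'cx': 318.3127566732506, 'cy': 241.50492219470846, 'k1': 0.002431830977698119, 'rvec': array([ 0.8048079 , -2.41445398,  1.25707578]), 'tvec': array([ 426.20979802,  202.12339706, 1072.51843789])}
{'fovy': 44.522362319777955, 'cx': 317.5681202086639, 'cy': 243.94230067000157, 'k1': -0.17083571001767583, 'rvec': array([ 2.22806167, -2.17994482,  0.07269914]), 'tvec': array([  52.1844759 ,  496.98491723, 1831.52760289])}
{'time': 0.1, 'joint_pos': array([-8.05238215e+01,  7.51143018e+00,  8.53247278e+01, -4.48056183e-04,
        8.72620176e+01, -4.89236679e+00]), 'qd': array([ 0.01241624, -0.07644401, -0.09590619,  0.00342136,  0.05264732,
       -0.00876844]), 'joint_efforts': array([ 4.77129797e-04, -5.70952463e+01, -5.01940620e+01, -2.16207509e-04,
        8.18288536e-03,  9.11325884e-06]), 'tool_pos': array([ 148.84278051, -580.75683067,  252.32635905]), 'tcp_rot': array([-1.79902144e+02, -7.92693950e-03,  1.43685603e+01]), 'ft_force': array([-0.59580242, -0.07087547,  0.07691029]), 'wrist_torque': array([-0.00598403,  0.05130067,  0.0146722 ]), 'grip_force': 0.0, 'finger_gap': 85.14522940021253}
```

View pics/scene0.png

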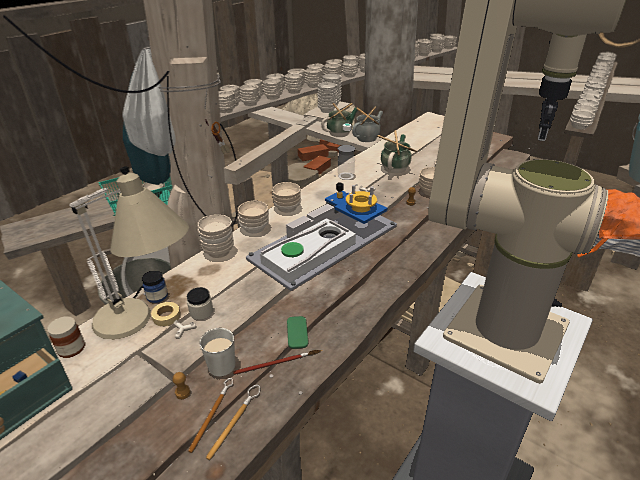

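View pics/top0.png

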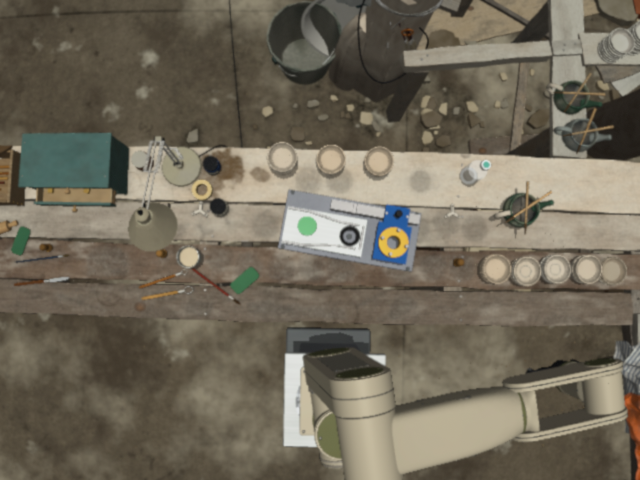

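The scene view shows the jig mid-bench with the glass at (292,249), the cell at (330,232) and the ring at (360,202). In the top view the glass is at (307,226), cell (349,236), ring (395,242), knob (398,213). I'll measure these from masks.

```bash
cat > h.py <<'E'
import numpy as np,cv2
from bench import *
def KD(n):
    c=calibration(n); f=240/np.tan(np.radians(c['fovy'])/2)
    return np.array([[f,0,c['cx']],[0,f,c['cy']],[0,0,1]]),np.array([c['k1'],0,0,0,0.]),cv2.Rodrigues(c['rvec'])[0],c['tvec']
def cast(n,uv,z):
    K,D,R,t=KD(n)
    q=cv2.undistortPoints(np.array(uv,float).reshape(-1,1,2),K,D).reshape(-1,2)
    r=np.c_[q,np.ones(len(q))]@R; o=-R.T@t
    return o+r*((z-o[2])/r[:,2])[:,None]
def proj(n,P):
    K,D,R,t=KD(n); return cv2.projectPoints(np.array(P,float).reshape(-1,1,3),cv2.Rodrigues(R)[0],t,K,D)[0].reshape(-1,2)
def blobs(mask,amin=20):
    c,_=cv2.findContours(mask.astype(np.uint8),cv2.RETR_EXTERNAL,cv2.CHAIN_APPROX_NONE)
    return sorted([x.reshape(-1,2).astype(float) for x in c if cv2.contourArea(x)>amin],key=lambda x:-len(x))
def hsv(p): return cv2.cvtColor(p,cv2.COLOR_RGB2HSV).astype(int)
E
python3 - <<'E'
from h import *
p=np.load('top0.npz')['p'];d=np.load('top0.npz')['d'];H=hsv(p)
def win(m,u0,u1,v0,v1):
    o=np.zeros_like(m);o[v0:v1,u0:u1]=m[v0:v1,u0:u1];return o
h,s,v=H[...,0],H[...,1],H[...,2]
def circ(m,z,nm):
    for b in blobs(m)[:3]:
        P=cast('top',b,z)[:,:2]; (c,r)=cv2.minEnclosingCircle(P.astype(np.float32)); e=cv2.fitEllipse(P.astype(np.float32))
        print(nm,'enc',np.round(c,1),round(r*2,1),'ell',np.round(e[0],1),np.round(e[1],1))
circ(win((h>40)&(h<90)&(s>120),280,340,205,250),53,'glass')
circ(win((h>15)&(h<32)&(s>120),370,420,215,265),100,'ring')
circ(win((v<90),335,366,222,250),45,'cell')
circ(win((v<60),388,410,203,224),117,'knob')
for nm,m,z in(('deck',win((s<40)&(v>170),270,375,195,270),45),('blue',win((h>100)&(h<125)&(s>130),365,420,195,270),72)):
    for b in blobs(m)[:1]:
        P=cast('top',b,z)[:,:2].astype(np.float32); print(nm,cv2.minAreaRect(P))
print([ (d[int(y),int(x)]) for x,y in((307,226),(349,236),(395,242),(320,250))])
cv2.imwrite('pics/crop0.png',cv2.resize(p[180:280,270:430,::-1],None,fx=5,fy=5,interpolation=cv2.INTER_CUBIC))
E
```

```text
ring enc [ 501.3 -162.4] 89.4 ell [ 502.3 -162.6] [81.8 84.1]
cell enc [522.3 -34.8] 59.4 ell [522.2 -34.5] [55.9 56.4]
knob enc [ 584.9 -173.4] 20.4 ell [ 586.1 -173.2] [14.6 20. ]
deck ((535.4808349609375, 44.63825988769531), (252.86575317382812, 118.39252471923828), 81.13126373291016)
blue ((530.640869140625, -166.077880859375), (102.30023193359375, 171.34930419921875), 81.24722290039062)
[np.float32(1811.0414), np.float32(1837.9768), np.float32(1848.5917), np.float32(1845.5184)]
```

View pics/crop0.png

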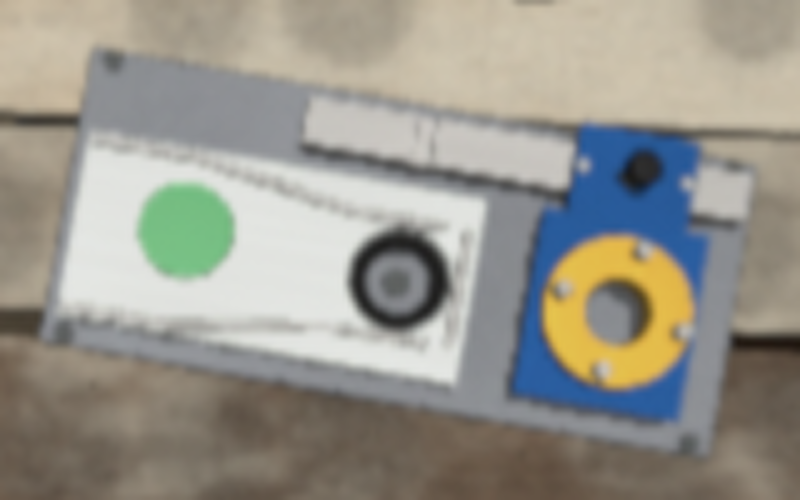

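The crop shows the glass near the left end of the deck, the cell free, and four pegs at about (398.6,230), (382.4,238), (406.8,246.2), (390.2,254.2) px. The cell, ring and deck measurements agree with each other: yaw is about -8.9° and the ring is 130 mm from the cell. The glass mask found nothing, so I'll redo it and work out the moves.

```bash
cat >> h.py <<'E'
YAW=-8.9; C=np.array([522.7,-34.5])
def jig(p): a=np.radians(YAW); p=np.asarray(p)[...,:2]-C; return np.stack([p@[np.cos(a),np.sin(a)],p@[-np.sin(a),np.cos(a)]],-1)
def w(x,y): a=np.radians(YAW); return C+x*np.array([np.cos(a),np.sin(a)])+y*np.array([-np.sin(a),np.cos(a)])
def delta(x,y,z,yaw,s=None):
    "target TCP in jig x,y, world z, world yaw -> row numbers (cm, rad)"
    s=s or sense(); from scipy.spatial.transform import Rotation as Ro
    R=Ro.from_euler('xyz',s['tcp_rot'],degrees=True).as_matrix()
    d=R.T@(np.r_[w(x,y),z]-s['tool_pos'])/10
    t=-np.radians((yaw-s['tcp_rot'][2]+180)%360-180)
    print('row',np.round(d,2),round(t,3))
def st():
    s=sense(); print(round(s['time'],2),'jig',np.round(jig(s['tool_pos']),1),'z',round(s['tool_pos'][2],1),'rot',np.round(s['tcp_rot'],1),'F',np.round(s['ft_force'],1),'T',np.round(s['wrist_torque'],2),'gap',round(s['finger_gap'],1),round(s['grip_force'],1),'q',np.round(s['joint_pos'],0)); return s
E
python3 - <<'E'
from h import *
p=np.load('top0.npz')['p'];H=hsv(p);h,s,v=H[...,0],H[...,1],H[...,2]
m=np.zeros(h.shape,bool);m[205:250,285:335]=((h>40)&(h<90)&(s>60))[205:250,285:335]
for b in blobs(m)[:2]:
    e=cv2.fitEllipse(cast('top',b,53)[:,:2].astype(np.float32));print('glass',e,jig(e[0]))
print('scene:',end='')
p2=np.load('scene0.npz')['p'];H=hsv(p2);h,s,v=H[...,0],H[...,1],H[...,2]
m=np.zeros(h.shape,bool);m[235:265,270:315]=((h>40)&(h<90)&(s>100))[235:265,270:315]
for b in blobs(m)[:1]:
    e=cv2.fitEllipse(cast('scene',b,53)[:,:2].astype(np.float32));print('glass',e,jig(e[0]))
q=jig(cast('top',[(398.6,230),(382.4,238),(406.8,246.2),(390.2,254.2)],126))-[0,-130]
print(q,np.degrees(np.arctan2(q[:,1],q[:,0])),np.hypot(*q.T))
delta(0,105,140,81.1); delta(0,105,75,81.1)
E
```

```text
glass ((549.6640625, 98.5325927734375), (52.88864517211914, 53.8061637878418), 129.7029266357422) [  6.05788775 135.60248302]
scene:glass ((545.4681396484375, 101.23914337158203), (56.63739013671875, 63.09232711791992), 40.824649810791016) [  1.49375288 137.62729355]
[[ 35.68018531  -6.5231811 ]
 [  3.64144193  37.10266238]
 [ -7.4545543  -38.82465396]
 [-39.58174195   6.03242274]] [ -10.36060122   84.3946557  -100.86883952  171.33456419] [36.27158    37.28092884 39.53383532 40.03878645]
row [ 53.92 -53.27  11.33] -1.165
row [ 53.92 -53.25  17.83] -1.165
```

```bash
python3 - <<'E'
from h import *
delta(4,193,200,81.1);delta(4,193,90,81.1)
E
```

```text
row [ 57.76 -61.2    5.35] -1.165
row [ 57.76 -61.18  16.35] -1.165
```

```bash
python3 -m crank '[[57.8,-61.2,5.3,-1.165,2.5],[57.8,-61.2,5.3,-1.165,2.5],[57.8,-61.2,5.3,-1.165,2.5],[57.8,-61.2,5.3,-1.165,2.5],[57.8,-61.2,5.3,-1.165,2.5],[57.8,-61.2,5.3,-1.165,2.5],[57.8,-61.2,5.3,-1.165,2.5],[57.8,-61.2,5.3,-1.165,2.5],[57.8,-61.2,5.3,-1.165,2.5],[57.8,-61.2,5.3,-1.165,2.5],[57.8,-61.2,5.3,-1.165,2.5],[57.8,-61.2,5.3,-1.165,2.5],[57.8,-61.2,5.3,-1.165,2.5],[57.8,-61.2,5.3,-1.165,2.5],[57.8,-61.2,5.3,-1.165,2.5],[57.8,-61.2,5.3,-1.165,2.5],[57.8,-61.2,5.3,-1.165,2.5],[57.8,-61.2,5.3,-1.165,2.5],[57.8,-61.2,5.3,-1.165,2.5],[57.8,-61.2,5.3,-1.165,2.5]]' 40; python3 -c "
from h import *
st();delta(4,193,85,81.1)"
```

```text
time: 2.1
tool_pos: [556.5, 154.3, 200.0]
tcp_rot: [-180.0, 0.0, 81.1]
ft_force: [-1.0, -1.5, 0.0]
finger_gap: 25.2
grip_force: 0.0
2.1 jig [  4.2 191.8] z 200.0 rot [-180.     0.    81.1] F [-1.  -1.5  0. ] T [-0.01 -0.01  0.02] gap 25.2 0.0 q [10.  6. 93. -0. 82. 19.]
row [ 1.30e-01 -1.00e-02  1.15e+01] 0.0
```

```bash
python3 -m crank '[[0.1,0,4,0,2.5],[0.1,0,8,0,2.5],[0.1,0,11,0,2.5],[0.1,0,12,0,2.5],[0.1,0,12.5,0,2.5],[0.1,0,12.8,0,2.5],[0.1,0,13.0,0,2.5],[0.1,0,13.1,0,2.5],[0.1,0,13.1,0,2.5]]'; python3 - <<'E'
from h import *
st()
for n in('top','scene'):
    p,d=snapshot(n); np.savez(f'{n}1.npz',p=p,d=d)
    u,v=proj(n,[*w(0,120),50])[0].astype(int); cv2.imwrite(f'pics/{n}1.png',cv2.resize(p[v-50:v+50,u-65:u+65,::-1],None,fx=6,fy=6)); print(u,v)
E
```

```text
time: 3.0
tool_pos: [557.8, 156.2, 70.3]
tcp_rot: [179.9, -0.0, 81.1]
ft_force: [0.8, -0.1, 0.8]
finger_gap: 24.9
grip_force: 0.0
3.0 jig [  5.1 193.8] z 70.3 rot [179.9  -0.   81.1] F [ 0.8 -0.1  0.8] T [ 0.04 -0.    0.01] gap 24.9 0.0 q [11. 13. 98. -0. 68. 19.]
311 228
297 247
```

View pics/scene1.png

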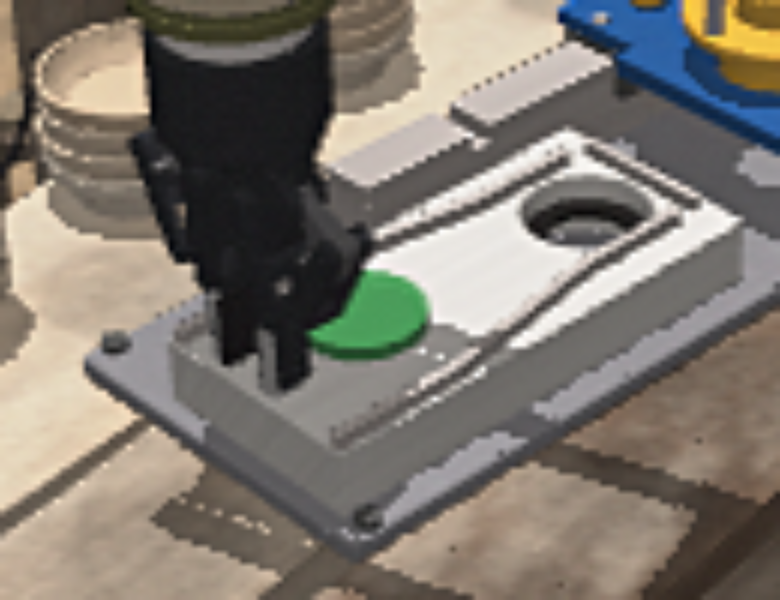

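The crop shows both fingertips straddling the disc's rear side, just above the deck at about (260,370), with the glass ahead of them. Now I'll push.

```bash
python3 -m crank '[[0,0,0.15,0,2.5],[-0.8,0,0.15,0,2.5],[-1.6,-0.1,0.15,0,2.5],[-2.3,-0.1,0.15,0,2.5],[-3.0,-0.2,0.15,0,2.5],[-3.7,-0.2,0.15,0,2.5],[-4.4,-0.3,0.15,0,2.5],[-5.1,-0.3,0.15,0,2.5],[-5.8,-0.4,0.15,0,2.5],[-6.5,-0.4,0.15,0,2.5],[-7.2,-0.5,0.15,0,2.5],[-7.9,-0.5,0.15,0,2.5],[-8.6,-0.5,0.15,0,2.5],[-9.3,-0.5,0.15,0,2.5],[-10.0,-0.5,0.15,0,2.5],[-10.7,-0.5,0.15,0,2.5],[-11.2,-0.5,0.15,0,2.5],[-11.6,-0.5,0.15,0,2.5],[-11.8,-0.5,0.15,0,2.5],[-11.8,-0.5,0.15,0,2.5]]'; cat > look.py <<'E'
import sys
from h import *
tag,x,y,z,v=sys.argv[1],*map(float,sys.argv[2:5]),sys.argv[5]
p,d=snapshot(v); np.savez(f'{v}{tag}.npz',p=p,d=d); u,r=proj(v,[*w(x,y),z])[0].astype(int); print('centre px',u,r)
cv2.imwrite(f'pics/{v}{tag}.png',cv2.resize(p[r-45:r+45,u-60:u+60,::-1],None,fx=6,fy=6))
E
python3 -c "
from h import *
st()"
python3 look.py 2 0 70 50 scene
```

```text
time: 5.1
tool_pos: [534.0, 40.0, 67.8]
tcp_rot: [180.0, 0.0, 81.1]
ft_force: [0.3, -0.1, -0.6]
finger_gap: 24.6
grip_force: 0.0
5.1 jig [-0.4 75.4] z 67.8 rot [180.    0.   81.1] F [ 0.3 -0.1 -0.6] T [-0.04  0.02  0.01] gap 24.6 0.0 q [ -1.   7. 106.  -0.  67.   8.]
centre px 310 240
```

View pics/scene2.png

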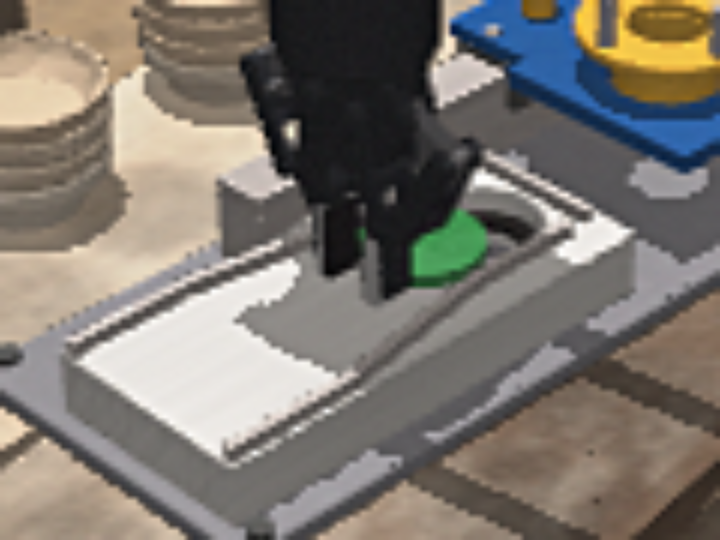

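The glass at (445,245) in the crop is entering the cell mouth with the fingers behind it. I'll continue slowly.

```bash
python3 -m crank '[[-0.4,0,0,0,2.5],[-0.8,0,0,0,2.5],[-1.2,0,0,0,2.5],[-1.6,0,0,0,2.5],[-2.0,0,0,0,2.5],[-2.4,0,0,0,2.5],[-2.7,0,0,0,2.5],[-3.0,0,0,0,2.5],[-3.3,0,0,0,2.5],[-3.5,0,0,0,2.5],[-3.7,0,0,0,2.5],[-3.8,0,0,0,2.5],[-3.8,0,0,0,2.5]]'; python3 -m crank '[[2,0,-1,0,2.5],[5,0,-4,0,2.5],[8,0,-8,0,2.5],[8,0,-8,0,2.5],[8,0,-8,0,2.5]]';python3 -c "
from h import *
st()"
python3 look.py 3 0 10 45 scene
```

```text
time: 6.45
tool_pos: [528.1, 2.6, 67.8]
tcp_rot: [180.0, 0.0, 81.1]
ft_force: [-0.1, -0.2, -0.0]
finger_gap: 25.0
grip_force: 0.0
time: 6.95
tool_pos: [541.5, 82.6, 149.3]
tcp_rot: [179.8, -0.0, 81.2]
ft_force: [-0.6, -0.4, -0.4]
finger_gap: 25.0
grip_force: 0.0
6.95 jig [  0.5 118.6] z 149.3 rot [179.8  -0.   81.2] F [-0.6 -0.4 -0.4] T [ 0.03  0.06 -0.  ] gap 25.0 0.0 q [  3.   3. 101.  -0.  76.  12.]
centre px 326 232
```

View pics/scene3.png

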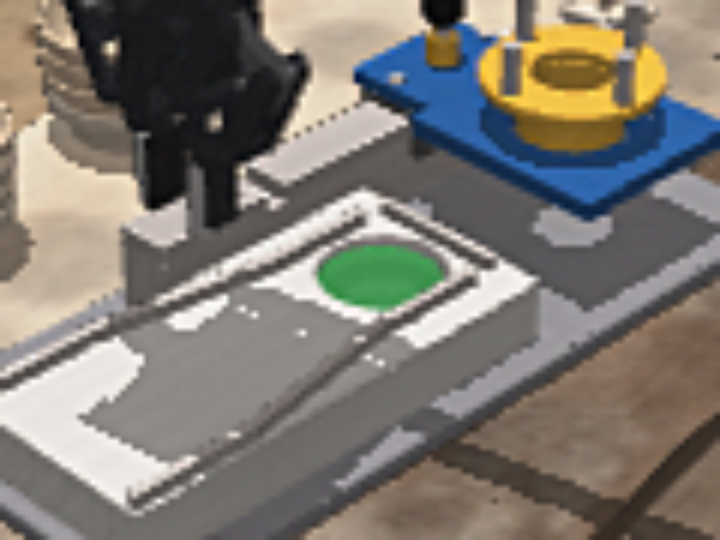

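The glass at (380,275) in the crop lies recessed in the cell, with the bore rim visible above it. I'll check its height and tilt from the depth, then locate the knob.

```bash
python3 - <<'E'
from h import *
def world(n,d,m):
    K,D,R,t=KD(n); v,u=np.nonzero(m&(d>0)); q=cv2.undistortPoints(np.c_[u,v].astype(float).reshape(-1,1,2),K,D).reshape(-1,2)
    return (np.c_[q,np.ones(len(q))]*d[v,u][:,None]-t)@R
f=np.load('scene3.npz');p,d=f['p'],f['d'];H=hsv(p)
u,v=proj('scene',[*w(0,0),41])[0].astype(int)
m=np.zeros(d.shape,bool);m[v-15:v+15,u-18:u+18]=((H[...,0]>40)&(H[...,0]<90)&(H[...,1]>100))[v-15:v+15,u-18:u+18]
P=world('scene',d,cv2.erode(m.astype(np.uint8),np.ones((3,3)))>0)
print('glass',P.mean(0),jig(P.mean(0)),np.linalg.lstsq(np.c_[P-P.mean(0),np.ones(len(P))][:,[0,1,3]],P[:,2],rcond=None)[0])
m[:]=0; uu,vv=proj('scene',[*w(-20,75),45])[0].astype(int)
m[vv-3:vv+3,uu-3:uu+3]=1; print('deck ref',world('scene',d,m).mean(0))
# knob
h=H; u,v=proj('scene',[*w(87,-130),106])[0].astype(int)
m[:]=0; m[v-14:v+14,u-12:u+12]=(H[...,2]<70)[v-14:v+14,u-12:u+12]
for b in blobs(m,10)[:2]:
    x0,y0,ww,hh=cv2.boundingRect(b.astype(np.int32)); c=[x0+ww/2-.5,y0+hh/2-.5]; print('knob scene',c,ww,hh,jig(cast('scene',[c],106)))
p,d=snapshot('top');H=hsv(p)
u,v=proj('top',[*w(87,-130),117])[0].astype(int)
m[:]=0; m[v-10:v+10,u-10:u+10]=(H[...,2]<70)[v-10:v+10,u-10:u+10]
for b in blobs(m,10)[:2]:
    x0,y0,ww,hh=cv2.boundingRect(b.astype(np.int32)); c=[x0+ww/2-.5,y0+hh/2-.5]; print('knob top',c,ww,hh,jig(cast('top',[c],115)), d[v,u])
P=world('top',d,m);print(np.median(P,0))
st();delta(87,-130,170,-8.9);delta(87,-130,170,171.1)
E
```

```text
glass [524.70766199 -35.66963907  40.54560432] [ 2.16444479 -0.8449503 ] [-2.47008211e-02  4.15479420e-02  4.05456043e+01]
deck ref [519.06592817  41.49328194  45.09816552]
knob scene [339.0, 187.0] 7 9 [[  85.51735927 -128.37715537]]
knob top [397.5, 214.0] 8 7 [[  83.53633657 -126.76877716]] 1745.5496
[ 585.90632563 -173.0648494   116.46323696]
7.05 jig [ -1.1 117.2] z 146.7 rot [-179.9    0.    81.1] F [ 0.1  1.  -0.5] T [ 0.02 -0.01  0.01] gap 24.5 0.0 q [  3.   4. 101.  -0.  76.  12.]
row [-24.72   8.8   -2.33] 1.571
row [-24.72   8.8   -2.33] -1.57
```

The glass is seated flat, with its top 4.5 mm below the deck. Both views agree that the knob is at about jig (85.5,-128). Next, above the knob.

```bash
python3 -m crank '[[-4,1,-3,-0.14,4.5],[-8,3,-4,-0.3,4.5],[-13,5,-4,-0.6,4.5],[-18,7,-4,-0.9,4.5],[-24.6,8.7,-3.5,-1.57,4.5],[-24.6,8.7,-3.5,-1.57,4.5],[-24.6,8.7,-3.5,-1.57,4.5],[-24.6,8.7,-3.5,-1.57,4.5],[-24.6,8.7,-3.5,-1.57,4.5],[-24.6,8.7,-3.5,-1.57,4.5],[-24.6,8.7,-3.5,-1.57,4.5],[-24.6,8.7,-3.5,-1.57,4.5],[-24.6,8.7,-3.5,-1.57,4.5]]'; python3 -c "
from h import *
st();delta(86,-128.5,109,171.1)"
```

```text
time: 8.35
tool_pos: [587.5, -175.1, 181.4]
tcp_rot: [180.0, -0.1, 170.8]
ft_force: [0.2, 0.1, -0.2]
finger_gap: 45.1
grip_force: 0.0
8.35 jig [  85.7 -128.8] z 181.4 rot [ 1.800e+02 -1.000e-01  1.708e+02] F [ 0.2  0.1 -0.2] T [ 0.   -0.01  0.  ] gap 45.1 0.0 q [ -21.   12.   88.   -0.   80. -102.]
row [-0.04  0.03  7.24] -0.005
```

```bash
python3 -m crank '[[0,0,3,0,4.5],[0,0,5,0,4.5],[0,0,6.5,0,4.5],[0,0,7.2,0,4.5],[0,0,7.2,0,4.5]]'; python3 -m crank '[[0,0,0,0,2.0],[0,0,0,0,2.0],[0,0,0,0,2.0],[0,0,0,0,2.0],[0,0,0,0,2.0],[0,0,0,0,2.0]]' 40; python3 -c "
from h import *
st()"; python3 look.py 4 87 -130 106 scene
```

```text
time: 8.85
tool_pos: [587.6, -174.5, 109.5]
tcp_rot: [180.0, -0.1, 171.0]
ft_force: [-1.0, -0.2, -0.1]
finger_gap: 45.4
grip_force: 0.0
time: 9.45
tool_pos: [589.3, -175.1, 112.3]
tcp_rot: [-180.0, 0.1, 171.1]
ft_force: [-2.2, 0.1, 6.3]
finger_gap: 21.5
grip_force: 39.5
9.45 jig [  87.5 -128.6] z 112.3 rot [-1.800e+02  1.000e-01  1.711e+02] F [-2.2  0.1  6.3] T [-0.04  0.2  -0.  ] gap 21.5 39.5 q [ -21.   16.   91.   -0.   73. -102.]
centre px 339 186
```

View pics/scene4.png

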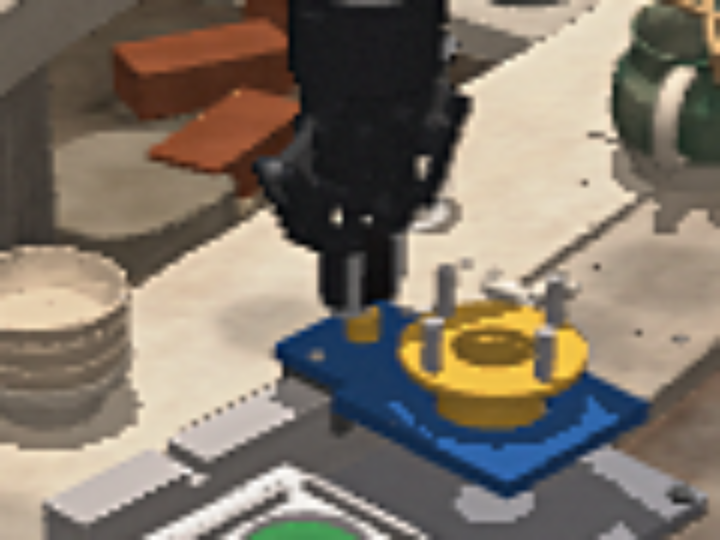

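The gripper holds the knob at (360,285) in the crop, above the brass boss, clear of the pegs. Lift it.

```bash
python3 -m crank '[[0,0,-0.3,0,2.0],[0,0,-0.6,0,2.0],[0,0,-0.9,0,2.0],[0,0,-1.1,0,2.0],[0,0,-1.2,0,2.0],[0,0,-1.2,0,2.0],[0,0,-1.2,0,2.0]]' 60; python3 -c "
from h import *
st()"
```

```text
time: 10.2
tool_pos: [588.8, -174.9, 122.2]
tcp_rot: [-180.0, 0.1, 171.1]
ft_force: [6.6, -2.4, -8.3]
finger_gap: 21.0
grip_force: 47.4
10.2 jig [  87.1 -128.5] z 122.2 rot [-1.800e+02  1.000e-01  1.711e+02] F [ 6.6 -2.4 -8.3] T [-0.53 -1.08 -0.02] gap 21.0 47.4 q [ -21.   15.   91.    0.   74. -102.]
```

```bash
python3 -m crank '[[0,0.3,0,0,2.0],[0,0.8,0,0,2.0],[0,1.5,0,0,2.0],[0,2.2,0,0,2.0],[0,2.9,0,0,2.0],[0,3.6,0,0,2.0],[0,4.3,0,0,2.0],[0,5.0,0,0,2.0],[0,5.7,0,0,2.0],[0,6.4,0,0,2.0],[0,7.1,0,0,2.0],[0,7.8,0,0,2.0],[0,8.5,0,0,2.0],[0,9.2,0,0,2.0],[0,9.9,0,0,2.0],[0,10.6,0,0,2.0],[0,11.1,0,0,2.0],[0,11.5,0,0,2.0],[0,11.5,0,0,2.0]]'; python3 -c "
from h import *
st()"; python3 look.py 5 60 -20 90 scene
```

```text
time: 12.1
tool_pos: [606.5, -60.7, 121.9]
tcp_rot: [180.0, 0.0, 171.1]
ft_force: [6.1, 0.2, -9.0]
finger_gap: 21.4
grip_force: 47.5
12.1 jig [ 86.8 -12.9] z 121.9 rot [180.    0.  171.1] F [ 6.1  0.2 -9. ] T [ 0.07 -1.05 -0.05] gap 21.4 47.5 q [-11.  14.  91.   0.  74. -92.]
centre px 319 207
```

View pics/scene5.png

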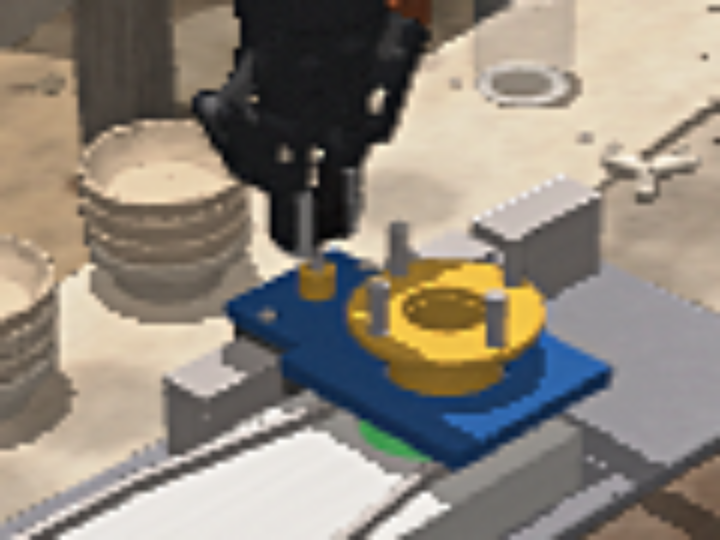

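The carriage followed the knob, with the plunger stem visible and the glass partly covered. I'll release so the plunger rides on the bar, then push on by the knob.

```bash
python3 -m crank '[[0,0,0,0,3.0],[0,0,0.2,0,3.0],[0,0,0.5,0,3.0],[0,0,0.6,0,3.0],[0,0.3,0.6,0,3.0],[0,0.6,0.6,0,3.0],[0,0.9,0.6,0,3.0],[0,1.2,0.6,0,3.0],[0,1.4,0.6,0,3.0],[0,1.5,0.6,0,3.0],[0,1.5,0.6,0,3.0]]'; python3 -c "
from h import *
st()
print(np.radians(YAW))"
```

```text
time: 13.25
tool_pos: [608.7, -45.9, 116.8]
tcp_rot: [180.0, 0.0, 171.1]
ft_force: [-0.4, -0.1, -0.8]
finger_gap: 29.9
grip_force: 0.2
13.25 jig [86.7  2. ] z 116.8 rot [180.    0.  171.1] F [-0.4 -0.1 -0.8] T [-0.12 -0.01 -0.02] gap 29.9 0.2 q [ -9.  15.  92.   0.  74. -90.]
-0.15533430342749532
```

```bash
python3 -m crank '[[0,0.1,0,0,3.0],[0,0.2,0,0,3.0],[0,0.3,0,0,3.0],[0,0.3,0,0,3.0]]'; python3 -c "
from h import *
st()"; python3 look.py 6 87 0 106 scene; python3 - <<'E'
from h import *
p=np.load('scene6.npz')['p'];H=hsv(p)
u,v=proj('scene',[*w(87,0),106])[0].astype(int); print(u,v)
E
```

```text
time: 13.65
tool_pos: [609.1, -43.2, 116.8]
tcp_rot: [180.0, 0.0, 171.1]
ft_force: [-0.8, -2.3, -0.1]
finger_gap: 29.9
grip_force: 0.7
13.65 jig [86.7  4.7] z 116.8 rot [180.    0.  171.1] F [-0.8 -2.3 -0.1] T [-0.24  0.16  0.01] gap 29.9 0.7 q [ -9.  15.  91.   0.  74. -90.]
centre px 307 201
307 201
```

View pics/scene6.png

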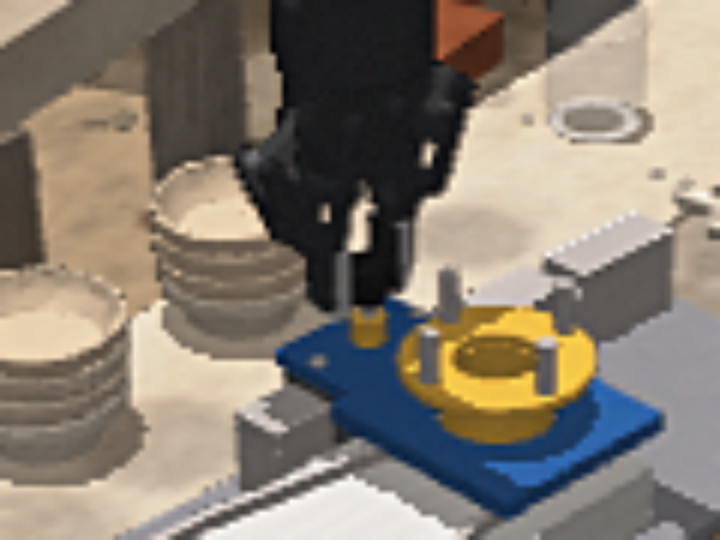

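The knob at (375,280) sits low over its boss with no stem showing, so it has probably dropped. I'll confirm by looking for a force rise.

```bash
python3 -m crank '[[0,0.1,0,0,3.0],[0,0.2,0,0,3.0],[0,0.2,0,0,3.0]]'; python3 -m crank '[[0,0.1,0,0,3.0],[0,0.1,0,0,3.0]]'
```

```text
time: 14.0
tool_pos: [609.3, -42.0, 116.8]
tcp_rot: [-179.9, -0.0, 171.1]
ft_force: [-1.4, -5.1, 0.7]
finger_gap: 29.8
grip_force: 2.5
time: 14.2
tool_pos: [609.4, -41.7, 116.8]
tcp_rot: [-179.9, -0.0, 171.0]
ft_force: [-3.1, -7.0, 1.1]
finger_gap: 29.9
grip_force: 3.9
```

```bash
python3 -m crank '[[0,-0.4,0,0,3.0],[0,-0.4,0,0,3.0],[0,-0.4,-4,0,3.0],[0,-0.4,-7,0,3.0],[0,5,-8,0,5.5],[0,10,-8,0,5.5],[0,15,-8,0,5.5],[0,20,-8,0,5.5],[0,20,-8,0,5.5]]'; cat > ring.py <<'E'
from h import *
f=np.load('top7.npz') if 0 else None
p,d=snapshot('top'); np.savez('top7.npz',p=p,d=d); H=hsv(p); h,s,v=H[...,0],H[...,1],H[...,2]
u0,v0=proj('top',[*w(0,0),100])[0].astype(int)
m=np.zeros(d.shape,np.uint8); m[v0-30:v0+30,u0-30:u0+30]=((h>15)&(h<32)&(s>110))[v0-30:v0+30,u0-30:u0+30]
b=blobs(m)[0]; (c,r)=cv2.minEnclosingCircle(cast('top',b,100)[:,:2].astype(np.float32)); print('ring',jig(c),2*r)
hull=np.zeros_like(m); cv2.fillConvexPoly(hull,cv2.convexHull(b.astype(np.int32)),1)
g=(hull>0)&(s<70)&(v>120)
for b in blobs(g,1):
    q=jig(cast('top',[b.mean(0)],126))[0]-jig(c); print('peg',b.mean(0),q,np.degrees(np.arctan2(q[1],q[0])),np.hypot(*q))
u0,v0=proj('top',[*w(87,0),117])[0].astype(int); m[:]=0; m[v0-10:v0+10,u0-10:u0+10]=(v<70)[v0-10:v0+10,u0-10:u0+10]
b=blobs(m,10)[0]; x,y,a,e=cv2.boundingRect(b.astype(np.int32)); print('knob',jig(cast('top',[[x+a/2-.5,y+e/2-.5]],115)),'depth',d[v0-1:v0+2,u0-1:u0+2].mean())
cv2.imwrite('pics/top7.png',cv2.resize(p[v0-20:v0+60,u0-50:u0+50,::-1],None,fx=6,fy=6,interpolation=cv2.INTER_CUBIC))
st()
E
python3 ring.py
```

```text
time: 15.1
tool_pos: [640.3, 163.8, 196.9]
tcp_rot: [179.8, -0.0, 171.4]
ft_force: [-0.4, -0.4, -0.2]
finger_gap: 55.0
grip_force: 0.0
ring [-0.98302171  1.87161044] 89.09648132324219
peg [362.85714286 237.85714286] [ -5.25426389 -37.49344898] -97.97737546995025 37.85982045876188
peg [355.         221.66666667] [37.92513994 -6.29028946] -9.417384752626445 38.44325663685758
peg [346.4 245.8] [-37.02446922   6.43557283] 170.139398290461 37.57962105814765
peg [338.4 229.8] [ 5.41432812 37.94741123] 81.87985704392266 38.33172273622474
knob [[84.2952311   2.92961737]] depth 1553.0107
15.15 jig [ 85.8 212.1] z 196.6 rot [179.9  -0.  171.4] F [ 0.1 -0.2 -0.7] T [0.01 0.02 0.01] gap 54.9 0.0 q [ 10.  18.  79.   0.  83. -72.]
```

View pics/top7.png

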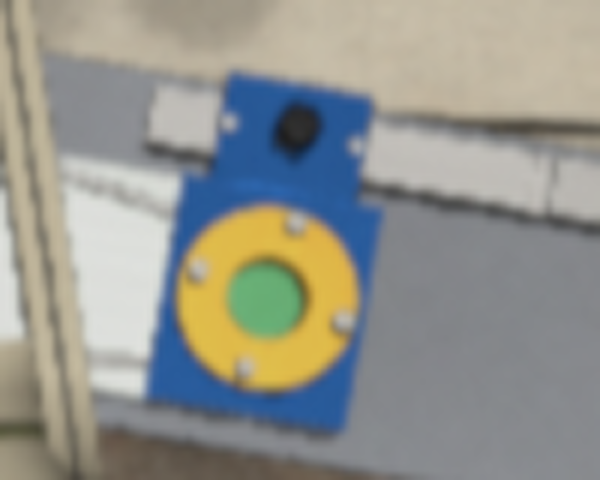

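The top view shows the ring over the cell, with green visible through it, the pegs at about -9° mod 90 in the jig frame, and a carriage travel of about 131.6 mm. I'll check the knob and flange heights and work out the approach pose.

```bash
python3 - <<'E'
from h import *
f=np.load('top7.npz');p,d=f['p'],f['d'];H=hsv(p);h,s,v=[H[...,i] for i in range(3)]
K,D,R,t=KD('top')
def world(m):
    v_,u=np.nonzero(m&(d>0)); q=cv2.undistortPoints(np.c_[u,v_].astype(float).reshape(-1,1,2),K,D).reshape(-1,2)
    return (np.c_[q,np.ones(len(q))]*d[v_,u][:,None]-t)@R
for nm,c,z,m in(('knob',(87,1),117,v<60),('flange',(0,1),100,(h>15)&(h<32)&(s>140)&(v>180)),('glass',(0,1),41,(h>40)&(h<90)&(s>60)),('plate',(0,1),72,(h>100)&(h<125)&(s>130))):
    P=world(m); j=jig(P)-c; P=P[np.hypot(*j.T)<(12 if nm=='knob' else 46 if nm!='plate' else 70)]; print(nm,len(P),np.round(np.percentile(P[:,2],[10,50,90]),1))
delta(-0.5,1.7,185,-152.5); delta(-0.5,1.7,127,-152.5)
E
```

```text
knob 34 [ 96.5 115.8 121. ]
flange 437 [ 95.9 101.3 106.8]
glass 116 [33.1 41.2 46.4]
plate 455 [66.  72.2 78.1]
row [  8.72 -21.01   1.13] -0.631
row [  8.72 -21.02   6.93] -0.631
```

The knob top reads 116 mm, so the plunger is home. The flange is at about 101 mm, so contact should come after about 3.1 rad.

```bash
python3 -m crank '[[1.8,-4.2,0,-0.13,6.0],[3.5,-8.4,0,-0.26,6.0],[5.2,-12.6,0,-0.39,6.0],[7,-16.8,0,-0.5,6.0],[8.7,-21,1,-0.63,6.0],[8.7,-21,1,-0.63,6.0],[8.7,-21,1.1,-0.63,6.0],[8.7,-21,1.1,-0.63,6.0]]'; python3 -c "
from h import *
st();delta(-0.5,1.7,127,-152.5)"
```

```text
time: 15.95
tool_pos: [522.5, -36.7, 186.2]
tcp_rot: [-180.0, 0.1, -152.9]
ft_force: [1.1, -0.7, 0.3]
finger_gap: 60.2
grip_force: 0.0
15.95 jig [ 0.1 -2.2] z 186.2 rot [-1.800e+02  1.000e-01 -1.529e+02] F [ 1.1 -0.7  0.3] T [ 0.    0.   -0.04] gap 60.2 0.0 q [ -10.   -2.  102.    0.   80. -127.]
row [-0.17  0.36  5.92] -0.008
```

```bash
python3 -m crank '[[-0.1,0.3,2,0,6.0],[-0.1,0.3,4,0,6.0],[-0.1,0.3,5,0,6.0],[-0.1,0.3,5.6,0,6.0],[-0.1,0.3,5.9,0,6.0],[-0.1,0.3,5.9,0,6.0]]'; python3 -c "
from h import *
st()"; python3 look.py 8 0 0 110 scene
```

```text
time: 16.55
tool_pos: [521.8, -33.4, 127.0]
tcp_rot: [-180.0, 0.0, -152.8]
ft_force: [-0.4, 0.4, 0.1]
finger_gap: 59.9
grip_force: 0.0
16.55 jig [-1.   0.9] z 127.0 rot [-180.     0.  -152.8] F [-0.4  0.4  0.1] T [-0.    0.   -0.02] gap 59.9 0.0 q [  -9.    1.  105.    0.   73. -126.]
centre px 328 211
```

View pics/scene8.png

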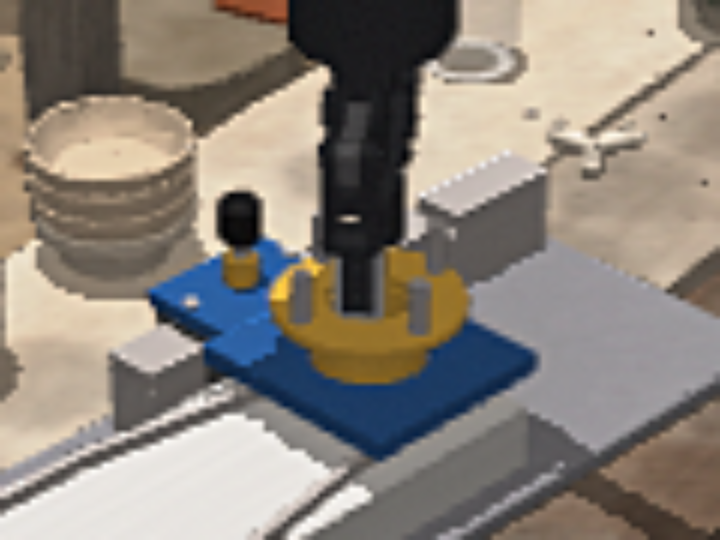

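The gripper stands centred with a finger at (365,285), between the pegs at (300,300) and (420,310). The knob at (238,220) may show a little stem, so I'll compare it with the parked picture.

```bash
python3 - <<'E'
from h import *
for tag,y in(('3',-129),('8',2)):
    p=np.load(f'scene{tag}.npz')['p'];H=hsv(p);u,v=proj('scene',[*w(86,y),106])[0].astype(int)
    for nm,m0 in(('knob',H[...,2]<75),('boss',(H[...,0]>12)&(H[...,0]<32)&(H[...,1]>110)&(H[...,2]>90))):
        m=np.zeros(m0.shape,bool);m[v-14:v+16,u-9:u+9]=m0[v-14:v+16,u-9:u+9]
        for b in blobs(m,6)[:2]: print(tag,nm,cv2.boundingRect(b.astype(np.int32)))
    print(proj('scene',[[*w(86,y),z] for z in(94,117,101,124)])[:,1])
E
```

```text
3 knob (336, 183, 7, 9)
3 boss (337, 192, 5, 6)
[190.3892101  183.62678282 188.34431961 181.54359555]
8 knob (304, 198, 7, 10)
8 boss (305, 207, 6, 7)
8 boss (313, 212, 3, 6)
[205.89436921 198.90961346 203.78299593 196.75650925]
```

The knob-to-boss spacing is the same as when parked (9 px), so the plunger is home. Turn clockwise.

```bash
python3 -m crank '[[0,0,0,0.1,6],[0,0,0,0.2,6],[0,0,0,0.3,6],[0,0,0,0.4,6],[0,0,0.05,0.5,6],[0,0,0.1,0.6,6],[0,0,0.15,0.7,6],[0,0,0.2,0.8,6],[0,0,0.25,0.9,6],[0,0,0.3,1.0,6]]'; python3 -c "
from h import *
st()"; python3 -m crank '[[0,0,0.05,0.1,6],[0,0,0.1,0.2,6],[0,0,0.15,0.3,6],[0,0,0.2,0.4,6],[0,0,0.25,0.5,6]]' ; python3 -c "
from h import *
st()"
```

```text
time: 17.6
tool_pos: [521.7, -33.7, 124.7]
tcp_rot: [180.0, 0.0, 149.6]
ft_force: [-2.8, 0.4, 1.5]
finger_gap: 60.1
grip_force: 2.2
17.6 jig [-1.1  0.7] z 124.7 rot [180.    0.  149.6] F [-2.8  0.4  1.5] T [0.08 0.36 0.1 ] gap 60.1 2.2 q [ -9.   1. 106.  -0.  73. -69.]
time: 18.1
tool_pos: [521.5, -33.4, 122.1]
tcp_rot: [180.0, -0.0, 121.0]
ft_force: [-3.9, 1.3, 2.1]
finger_gap: 60.3
grip_force: 2.5
18.1 jig [-1.4  0.9] z 122.1 rot [180.  -0. 121.] F [-3.9  1.3  2.1] T [0.38 0.56 0.15] gap 60.3 2.5 q [ -9.   1. 106.   0.  73. -40.]
```

Torque is 0.15 Nm (about 4 N at the peg), which is free turning. Continue.

```bash
for i in 1; do python3 -m crank '[[0,0,0.05,0.1,6],[0,0,0.1,0.2,6],[0,0,0.15,0.3,6],[0,0,0.2,0.4,6],[0,0,0.25,0.5,6],[0,0,0.3,0.6,6],[0,0,0.35,0.7,6],[0,0,0.4,0.8,6],[0,0,0.45,0.9,6],[0,0,0.5,1.0,6]]' >/dev/null; python3 -c "
from h import *
st()"; python3 -m crank '[[0,0,0.05,0.1,6],[0,0,0.1,0.2,6],[0,0,0.15,0.3,6]]' >/dev/null; python3 -c "
from h import *
st()"; done
```

```text
19.1 jig [-1.3  1.1] z 117.1 rot [-180.    -0.    63.7] F [-3.   3.   1.3] T [0.38 0.46 0.16] gap 60.4 2.4 q [ -9.   2. 106.   0.  72.  17.]
19.4 jig [-1.3  1.1] z 115.6 rot [-180.    -0.    46.5] F [-2.3  1.8  0.7] T [0.41 0.42 0.15] gap 60.0 2.4 q [ -9.   2. 106.   0.  72.  34.]
```

```bash
python3 -m crank '[[0,0,0.05,0.1,6],[0,0,0.1,0.2,6]]' >/dev/null; python3 -c "
from h import *
st()"; python3 -m crank '[[0,0,0.05,0.1,6],[0,0,0.1,0.2,6]]' >/dev/null; python3 -c "
from h import *
st()"; python3 -m crank '[[0,0,0.05,0.1,6],[0,0,0.1,0.2,6]]' >/dev/null; python3 -c "
from h import *
st()"
```

```text
19.6 jig [-1.2  1. ] z 114.5 rot [-180.    -0.    35.1] F [-2.1  1.8  0.4] T [0.39 0.3  0.14] gap 59.8 2.4 q [ -9.   2. 106.   0.  72.  46.]
19.8 jig [-1.1  1.1] z 113.6 rot [-180.    -0.    23.6] F [-1.5  2.2  0.8] T [0.37 0.26 0.14] gap 60.3 2.4 q [ -9.   2. 106.   0.  72.  57.]
20.0 jig [-1.   1.1] z 112.6 rot [-180.    -0.    12.1] F [-1.   2.6 -0.2] T [0.3  0.16 0.18] gap 60.1 2.5 q [ -9.   2. 106.   0.  72.  69.]
```

```bash
python3 -m crank '[[0,0,0.05,0.1,6],[0,0,0.05,0.1,6]]' >/dev/null; python3 -c "
from h import *
st()"; python3 -m crank '[[0,0,0.05,0.1,6],[0,0,0.05,0.1,6]]' >/dev/null; python3 -c "
from h import *
st()"; python3 -m crank '[[0,0,0.05,0.1,6],[0,0,0.05,0.1,6]]' >/dev/null; python3 -c "
from h import *
st()"
```

```text
20.2 jig [-0.8  0.8] z 112.1 rot [ 1.8e+02 -1.0e-01  6.5e+00] F [-0.  -0.3 -0.1] T [0.04 0.01 0.06] gap 60.1 0.0 q [ -9.   2. 106.   0.  72.  74.]
20.4 jig [-0.8  0.6] z 111.5 rot [ 1.8e+02 -1.0e-01  1.0e+00] F [0.5 0.2 0.5] T [ 0.   -0.02  0.01] gap 60.0 0.0 q [ -9.   2. 106.  -0.  72.  80.]
20.6 jig [-0.8  0.6] z 110.9 rot [ 1.8e+02 -1.0e-01 -4.7e+00] F [ 1.   0.2 -0. ] T [ 0.03 -0.02 -0.04] gap 60.0 0.0 q [ -9.   2. 106.  -0.  72.  85.]
```

```bash
python3 -m crank '[[0,0,0.05,0.1,6],[0,0,0.1,0.2,6]]' >/dev/null; python3 -c "
from h import *
st()"; python3 -m crank '[[0,0,0.05,0.1,6]]' >/dev/null; python3 -c "
from h import *
st()"
```

```text
20.8 jig [-0.8  0.6] z 109.9 rot [ 1.80e+02 -1.00e-01 -1.61e+01] F [-0.5  0.4  3.2] T [0.08 0.12 0.48] gap 60.3 6.1 q [ -9.   2. 106.  -0.  71.  97.]
20.9 jig [-0.8  0.6] z 109.5 rot [ 1.80e+02 -1.00e-01 -2.19e+01] F [-0.4  0.1  3.1] T [0.02 0.14 0.56] gap 60.0 7.3 q [ -9.   2. 106.  -0.  71. 103.]
```

```bash
python3 look.py 9 0 0 105 scene; python3 -c "
from h import *
st()"
```

```text
centre px 328 213
20.95 jig [-0.8  0.6] z 109.4 rot [-1.80e+02 -1.00e-01 -2.22e+01] F [0.1 0.5 3.4] T [0.06 0.1  0.25] gap 60.1 3.7 q [ -9.   2. 106.  -0.  71. 103.]
```

View pics/scene9.png

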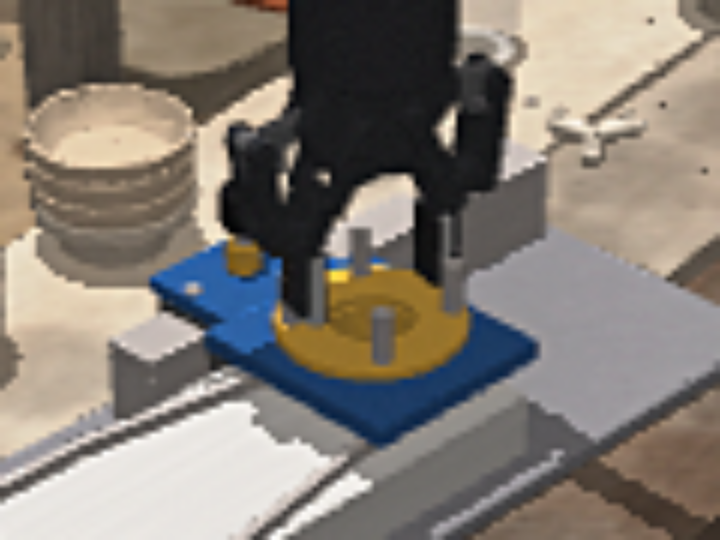

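The flange now sits low over the plate, with fingers at the left and right pegs (310,290) and (440,270). I'll ease the tips up slightly and read the torque at rest.

```bash
python3 -m crank '[[0,0,-0.15,0,6]]' >/dev/null; python3 -c "
from h import *
st()";  python3 -m crank '[[0,0,0,0.02,6],[0,0,0,0.03,6]]' >/dev/null; python3 -c "
from h import *
st()"
```

```text
21.05 jig [-0.9  0.6] z 110.4 rot [-1.80e+02 -1.00e-01 -2.17e+01] F [ 2.4 -0.9 -1.3] T [-0.05 -0.41  0.06] gap 59.9 1.1 q [ -9.   2. 106.  -0.  71. 102.]
21.25 jig [-0.8  0.6] z 110.5 rot [-1.80e+02 -1.00e-01 -2.36e+01] F [ 3.3 -0.5 -1.2] T [-0.17 -0.49  0.6 ] gap 60.2 8.0 q [ -9.   2. 106.  -0.  71. 104.]
```

Torque rises sharply for a small turn, so I'm stopping here. Back off, clear the view, and measure the actual turn and sink.

```bash
python3 -m crank '[[0,0,0,-0.08,6],[0,0,0,-0.15,6],[0,0,-3,-0.15,6],[0,0,-7,-0.15,6],[0,-4,-8,-0.15,6],[0,-8,-8,-0.15,6],[0,-12,-8,-0.15,6],[0,-16,-8,-0.15,6],[0,-20,-8,-0.15,6],[0,-20,-8,-0.15,6]]'; sed -i "s/top7/top10/g; s/126)\[/109)[/" ring.py; sed -i "s/,100)/,84)/g; s/\[b.mean(0)\],126/[b.mean(0)],109/; s/\[\*w(0,0),100\]/[*w(0,0),84]/" ring.py; cat >> ring.py <<'E'
K,D,R,t=KD('top')
for k in range(4):
    if k: p,d=snapshot('top');H=hsv(p);h,s,v=[H[...,i] for i in range(3)]
    def world(m):
        v_,u=np.nonzero(m&(d>0)); q=cv2.undistortPoints(np.c_[u,v_].astype(float).reshape(-1,1,2),K,D).reshape(-1,2)
        return (np.c_[q,np.ones(len(q))]*d[v_,u][:,None]-t)@R
    for nm,m,rr in(('knob',v<60,12),('flange',(h>15)&(h<32)&(s>140)&(v>180),46),('plate',(h>100)&(h<125)&(s>130),70),('deckglass',(h>40)&(h<90)&(s>60),30)):
        P=world(m); c=(87,1) if nm=='knob' else (0,1); P=P[np.hypot(*(jig(P)-c).T)<rr]; print(nm,len(P),np.round(np.median(P[:,2]),1),end=' ')
    print()
E
python3 ring.py
```

```text
time: 22.25
tool_pos: [602.5, 153.8, 189.7]
tcp_rot: [-179.9, 0.1, -14.9]
ft_force: [0.7, -0.2, -0.2]
finger_gap: 59.9
grip_force: 0.0
ring [-0.38498422  1.0347417 ] 88.93831634521484
peg [359.14285714 243.85714286] [-24.20518622 -30.19379626] -128.7177875972842 38.69827350548215
peg [342.14285714 224.71428571] [23.19115201 29.75879352] 52.07056478316763 37.728176779188445
peg [341.         242.66666667] [-30.28556273  23.8001786 ] 141.8376511745852 38.51835680779258
peg [360.         226.33333333] [ 27.91777114 -23.70182219] -40.330821074492505 36.62210153101703
knob [[84.2952311   2.92961737]] depth 1747.4684
22.3 jig [ 49.5 196.1] z 189.6 rot [ 1.80e+02  1.00e-01 -1.49e+01] F [-0.1 -0.2 -0.3] T [-0.    0.01 -0.  ] gap 59.9 0.0 q [  9.  13.  86.   0.  81. 114.]
knob 34 115.1 flange 420 83.5 plate 474 72.7 deckglass 116 38.0 
knob 34 115.5 flange 423 83.1 plate 474 72.2 deckglass 113 38.7 
knob 34 115.3 flange 424 83.7 plate 474 72.8 deckglass 117 39.2 
knob 34 115.6 flange 422 83.2 plate 470 71.9 deckglass 115 39.0
```

View pics/top10.png

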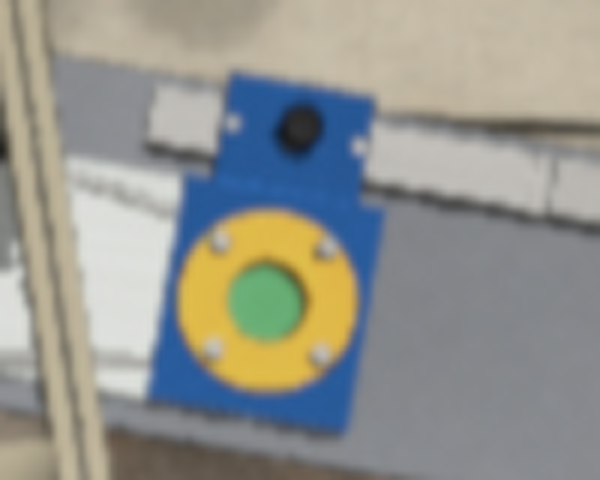

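The ring turned 3.67 rad and sank 17.9 mm. The glass is pressed about 2.3 mm below its rest height, which is about 23 N and inside the snug band. The knob is still home and the robot is clear, so I'm handing in.

```bash
python3 -c "
from bench import hand_in
print(hand_in())"
```

```text
the job is handed in; nothing more can be done
None
```

The job is handed in at about 22.5 s of the allowed 72 s (no verdict came back): glass flat in its cell, carriage at the notch over it with the plunger home, and the ring pressing an estimated 23 N on the glass, though torque at the last nudge of the ring briefly read about 16 N at the peg, just over the quoted limit of about 15 N.

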